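# Find the flat cover by rocking and fit it on the trough

## Robot

A 7-joint arm with a two-finger parallel gripper is mounted at the origin on a cart in front of the work surface, level with it; the furniture and walls round the work are solid. World frame = base frame: x ahead of the robot, y to its left, z up, the work surface at z = 0. Lengths are in m, angles in rad, forces in N, time in s.
With the tool pointing down it reaches from about 0.4 to 0.85 m from the base axis. Payload 10.4 kg.
Tool frame: the origin (TCP) lies midway between the tips of the shut fingers; the grasp point (between the pads) lies 19 mm behind it; z points along the fingers, x is the direction in which the jaws open and shut, and the axes are right-handed (so a half turn about z gives the same grasp; the last joint's range is limited). The gripper opens to 85 mm and grips with 20 to 120 N. Pads are 22 mm wide; open, the fingers measure 114 mm over their backs; the gripper's body (76 mm by 85 mm) begins 54 mm behind the grasp point. The pads swing forward as they close: fully open they stand 13 mm farther back than shut.
Start: joints at [1.219, 0.332, -0.065, 1.46, 0.022, 1.35, -0.088], TCP at [0.202, -0.592, 0.231] pointing down, gripper open.
Joint ranges: [-2.6, 2.6], [-0.5, 2.12], [-1.47, 1.34], [0.16, 2.42], [-1.27, 4.41], [0.06, 2.06], [-2.6, 2.6]. Speed limits (rad/s): [2.22, 2.22, 2.79, 2.79, 3.14, 3.14, 3.14].

## Interface

Orientations are given as a unit quaternion [x, y, z, w].
In Python, from workcell import telemetry, eyes, order gives the robot as it stands.
- The arm moves only by the tool servo_tool, never from a script. Its argument "deltas" is a list of rows, each a list of 3 entries, a list of its own where there are three numbers: the shift along the tool's x, y, z in cm, then the turn about the tool's z in rad, then the finger opening in cm, from 0 to 8.54. A call has 1 to 12 rows; each row shifts and turns the pose as measured when the row begins, along the tool's axes as they then stand; what a row does not reach is not made up. A row lasts 1/12 s, in which the tool goes at most 41.7 mm and 7.16 degrees, less where a joint would pass 70% of its speed; a pose out of reach is approached as far as the arm can. A call is refused whole if a number of a shift passes 4.17 or a number of a turn 0.125, either way. A call with a gripper value outside its range is refused whole. The fingers move at their own pace and stop on an object; "force" is the grip in N (left out, the last holds). Time passes only in rows, so rows that do not move let the fingers close. It gives the time, the measured TCP pose, the force and the opening at its end, in the units of the state.
- telemetry.get_obs(): the state, without advancing time (a new reading comes with each control period).
- eyes.camera(name): name is "scene" or "top"; returns (picture, depth): 420x560x3 uint8, blue, green, red; 420x560 float32, m along the optical axis (not along the pixel's ray), 0 where there is no reading.
- eyes.calibration(name): a dict with "fx", "fy", "cx", "cy" (pixels), "distortion" ([k1, k2, p1, p2, k3] as OpenCV has them; the pictures are not rectified), "rvec" (rotation vector, rad) and "tvec" (3), from world to camera coordinates, as OpenCV has them. Camera axes: x right, y down, z forward; pixel columns grow to the right and rows downward; lengths in m; the calibration is good to about 2 mm. A picture is of the moment at which its call begins. calibration takes no time and is no camera call.
- order.hand_in(): hands the job in, once; it reports no verdict.
The state is a dict: "clock": time; "joint_pos": joint angles; "joint_velocities": joint speeds; "tau": joint torques, N m; "position": TCP position; "ee_rot": TCP orientation; "ft_force": force on the tool from outside, world axes, zero at the start; "torque": the same for the moment, N m; "grip_width": opening from 0.0 (shut) to 1.0 (fully open).
Only numpy, scipy, OpenCV 4.12 (cv2) and the standard library are available. Lean on these libraries where they do the work, as an engineer would, in place of code of your own. Each camera call takes 0.05 s, during which the arm holds its last target. There are 200 camera calls.

## Task

Two of the three steel covers lying on the granite surface plate are bent; find the flat one by rocking them with light finger pressure, pressing a cover first on its near end and then on its far end, and pick out the one that you have felt to lie firm at both ends. Lift that cover onto the staining trough so that it drops fully into the rim and lies level, leaving the two bent covers on the surface plate and the things around undisturbed.

Things in the scene. Friction and masses are not known exactly. Their poses are not given: they have to be found in the camera images.
- surface_plate: dark granite plate 166 (x) x 228 (y) mm, fixed; origin on the bench under its centre, upper face 44 mm above it. Three covers lie on it side by side along y, 72 mm apart. Rocking: pressed with 3 to 8 N on its centre line 40 to 56 mm from its middle, a bent end gives about 2 mm (1 to 3 N tips it): the cover tips by 0.08 rad until that end lies on the plate, and falls back, pushing 1 to 3 N, when let up; a sound end stays firm
- cover_1_grip (a point): middle of a cover's black bar grip, 26 mm above the cover's underside (22 mm above its upper face), over its centre. The grip is upright, 36 mm long (along x) and 16 mm wide (along y), from 12 to 38 mm above the underside. Axes as the cover's: x to the far end, y across, z up
- cover_2_grip (a point): middle of a cover's black bar grip, 26 mm above the cover's underside (22 mm above its upper face), over its centre. The grip is upright, 36 mm long (along x) and 16 mm wide (along y), from 12 to 38 mm above the underside. Axes as the cover's: x to the far end, y across, z up
- cover_3_grip (a point): middle of a cover's black bar grip, 26 mm above the cover's underside (22 mm above its upper face), over its centre. The grip is upright, 36 mm long (along x) and 16 mm wide (along y), from 12 to 38 mm above the underside. Axes as the cover's: x to the far end, y across, z up
- cover_1: stainless-steel trough cover, plate 124 (x) x 54 (y) x 4 mm, 0.22 kg, bar grip in its middle; origin at the middle of the underside; near end (towards the robot) at x = -62 mm, far end at x = +62 mm. One of the three is flat; each of the others is bent up about 3 mm at one end or both, yet lies level when left alone. Which lies where changes
- cover_2: stainless-steel trough cover, plate 124 (x) x 54 (y) x 4 mm, 0.22 kg, bar grip in its middle; origin at the middle of the underside; near end (towards the robot) at x = -62 mm, far end at x = +62 mm. One of the three is flat; each of the others is bent up about 3 mm at one end or both, yet lies level when left alone. Which lies where changes
- cover_3: stainless-steel trough cover, plate 124 (x) x 54 (y) x 4 mm, 0.22 kg, bar grip in its middle; origin at the middle of the underside; near end (towards the robot) at x = -62 mm, far end at x = +62 mm. One of the three is flat; each of the others is bent up about 3 mm at one end or both, yet lies level when left alone. Which lies where changes
- trough: open stainless-steel slide-staining trough with glass slides, 133 (x) x 63 (y) x 56 mm (154 over its end handles), fixed; origin on the bench under its centre. Its rim is a pocket 127 x 57 mm inside (1.5 mm of play round a cover), 6 mm deep, with a level ledge at each end, 50 mm above the origin, on which the cover's ends rest (a bent cover lies low or crooked there)
- trough_seat (a point): centre of the trough's mouth at the height of the ledge, 50 mm above the bench; axes as the trough's. With a cover seated, the middle of the cover's underside is here and the middle of its grip 26 mm above
- vial: small open amber glass vial, 25 mm across, 34 mm high, a bystander; origin under its middle
- tape_roll: roll of cream plaster tape lying flat, 54 mm across, 19 mm high, a bystander; origin under its middle

How it is judged:
By the outcome, as a careful person would: the job done as asked, in the order asked, and still so for the second after the job is handed in, with the robot touching nothing.
It also fails if it takes over 69 s, if anything falls off the work surface, if the arm or the gripper's body presses on something with over 40 N, if the wrist force passes 120 N, or if a joint passes its speed limit or range.

## Working session

There is one attempt and no reset: what is moved stays moved. The work goes in short steps, Python scripts to look and compute and a tool call to move; the robot and the scene stay as the last step left them, time stands still between calls to the robot, and variables do not carry over. Pictures are saved under pics/ and viewed, about 8 in all and at most 12, crops included, and the job is handed in when it is done.

Besides the shell and the picture viewer there is one more tool, called after "Call:" in YAML: its name, and indented under it one key for each argument. servo_tool: Moves the arm, as the interface text tells. Its arguments: {"type":"object","properties":{"deltas":{"type":"array"},"force":{"type":"number"}},"required":["deltas"]}

```bash
ls; mkdir -p pics; cat > h.py <<'E'
import numpy as np, cv2
from workcell import telemetry, eyes, order
def world(name, depth):
    c=eyes.calibration(name); K=np.array([[c['fx'],0,c['cx']],[0,c['fy'],c['cy']],[0,0,1]])
    h,w=depth.shape; u,v=np.meshgrid(np.arange(w),np.arange(h))
    n=cv2.undistortPoints(np.stack([u,v],-1).reshape(-1,1,2).astype(np.float64),K,np.array(c['distortion'])).reshape(h,w,2)
    P=np.dstack([n,np.ones((h,w))])*depth[...,None]
    R=cv2.Rodrigues(np.array(c['rvec']))[0]
    W=(P-np.array(c['tvec']).ravel())@R
    W[depth==0]=np.nan
    return W
E
python3 - <<'E'
from h import *
s=telemetry.get_obs(); print(s)
for n in ('top','scene'):
    p,d=eyes.camera(n); cv2.imwrite(f'pics/{n}0.png',p); np.savez(f'{n}0.npz',p=p,d=d); print(n,eyes.calibration(n))
E
```

```text
pics
{'clock': 0.0, 'joint_pos': array([ 1.21942025,  0.33288641, -0.06470716,  1.46095576,  0.02162333,
        1.34990367, -0.08845595]), 'joint_velocities': array([ 3.51408792e-04, -1.02209821e-03, -2.08756009e-03, -6.54566398e-05,
       -3.64432975e-05,  1.39097743e-03,  4.38126444e-04]), 'tau': array([ 8.34452021e-04, -6.25439358e+01,  4.97184251e-02, -3.91603231e+01,
        1.63104379e-02,  9.90405679e-03, -1.81135294e-05]), 'position': array([ 0.20167021, -0.59116391,  0.23049999]), 'ee_rot': array([ 8.13313377e-01, -5.81825420e-01, -6.17041422e-04, -3.87069597e-04]), 'ft_force': array([0.32589889, 0.00138395, 0.30436677]), 'torque': array([-0.0108362 , -0.0041077 ,  0.02613113]), 'grip_width': 0.9985125563427983}
top {'fx': 444.6150414965005, 'fy': 444.6150414965005, 'cx': 272.81335904842126, 'cy': 212.2881182114455, 'distortion': array([-0.08297982,  0.        ,  0.        ,  0.        ,  0.        ]), 'rvec': array([ 2.10238776, -2.12849217,  0.17991491]), 'tvec': array([0.13059792, 0.49387657, 0.82591154])}
scene {'fx': 502.71277104392726, 'fy': 502.71277104392726, 'cx': 291.1874600952243, 'cy': 205.673112416948, 'distortion': array([-0.00565031,  0.        ,  0.        ,  0.        ,  0.        ]), 'rvec': array([ 1.93826696, -0.72919885,  0.41674982]), 'tvec': array([-0.29336265,  0.26757919,  0.65540387])}
```

View pics/top0.png

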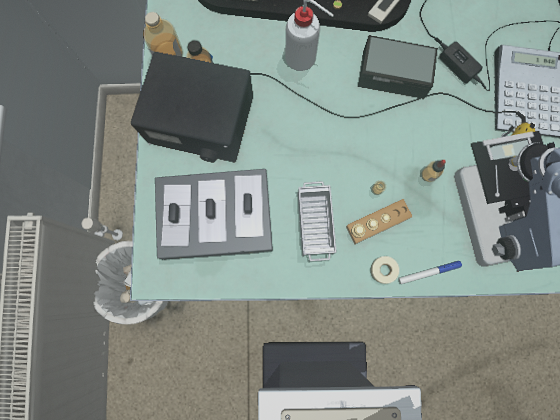

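View pics/scene0.png

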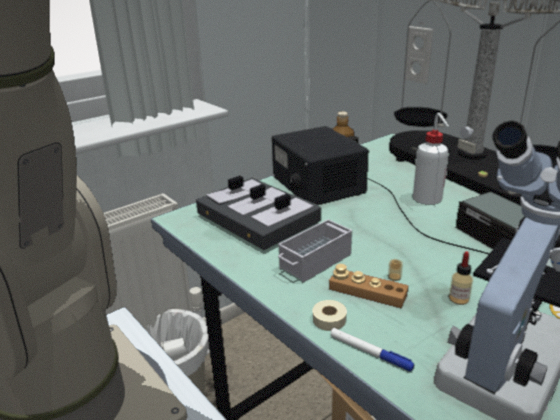

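The top view shows three covers with grips at about (174,212), (211,208) and (248,203), and the trough at about (316,221). The black box lies just beyond the plate, and the vial is at (378,187). Next I'll measure the poses.

```bash
python3 - <<'E'
from h import *
z=np.load('top0.npz'); p,d=z['p'],z['d']; W=world('top',d); 
g=cv2.cvtColor(p,cv2.COLOR_BGR2GRAY)
for v,u in ((250,290),(165,162),(230,300),(208,193),(212,174),(208,211),(203,248)): print(u,v,g[v,u],W[v,u].round(4))
def rect(m,name,off=0):
    pts=W[m]; 
    r=cv2.minAreaRect(pts[:,:2].astype(np.float32)*1000); print(name,m.sum(),np.round(r,2).tolist() if 0 else r,'zmed',np.median(pts[:,2]).round(4),'mean',pts.mean(0).round(4))
# plate & covers
roi=np.zeros_like(g,bool); roi[165:262,150:276]=1
k=np.ones((3,3),np.uint8)
def comps(m,lo,hi):
    n,l,s,c=cv2.connectedComponentsWithStats(m.astype(np.uint8))
    for i in range(1,n):
        if lo<s[i,4]<hi: yield i,l==i,c[i]
Z=W[...,2]
for i,m,c in comps(roi&(Z>.03)&(Z<.06),2000,99999): rect(m,f'plate {c}')
for i,m,c in comps(roi&(g>130)&(Z>.035)&(Z<.06),500,99999): rect(m,f'cover {c}')
for i,m,c in comps(roi&(Z>.068)&(Z<.1),30,999): rect(m,f'grip {c}')
roi2=np.zeros_like(roi); roi2[170:270,285:345]=1
for i,m,c in comps(roi2&(Z>.045),200,9999): rect(m,f'trough {c}')
for i,m,c in comps(roi2&(Z>.015),200,9999): rect(m,f'trough all {c}')
for i,m,c in comps((Z>.012)&(Z<.3)&(np.indices(Z.shape)[1]>340)&(np.indices(Z.shape)[1]<420)&(np.indices(Z.shape)[0]>170)&(np.indices(Z.shape)[0]<290),50,9999): rect(m,f'misc {c}')
q=cv2.resize(p[160:275,145:345],None,fx=4,fy=4,interpolation=cv2.INTER_CUBIC); cv2.imwrite('pics/c1.png',q)
E
```

```text
290 250 185 [ 0.4258  0.091  -0.0015]
162 165 178 [ 0.6114  0.3619 -0.0021]
300 230 103 [0.4638 0.0706 0.0192]
193 208 124 [0.507  0.2831 0.0441]
174 212 96 [0.492  0.3116 0.0827]
211 208 97 [0.4988 0.2411 0.0823]
248 203 98 [0.5071 0.1706 0.0841]
plate [212.44507425 214.36469788] 8821 ((497.39276123046875, 246.16757202148438), (167.8105926513672, 227.89474487304688), 3.7477827072143555) zmed 0.046 mean [0.4937 0.244  0.0461]
cover [233.18365999 216.67936578] 4541 ((496.2392272949219, 212.75274658203125), (153.82443237304688, 157.6664276123047), 3.4173803329467773) zmed 0.047 mean [0.4883 0.2026 0.0467]
cover [176.32227488 214.97562627] 1477 ((494.79400634765625, 316.595947265625), (125.45706176757812, 57.2628173828125), 0.23740574717521667) zmed 0.049 mean [0.4928 0.3151 0.0489]
grip [247.         202.78915663] 166 ((509.6669006347656, 173.01345825195312), (36.15834426879883, 15.378172874450684), 0.8102416396141052) zmed 0.0811 mean [0.5082 0.1728 0.0806]
grip [209.04790419 208.00598802] 167 ((499.9030456542969, 245.5457000732422), (34.75779342651367, 15.39276123046875), 2.123466730
[... 622 characters left out ...]
55072] 138 ((549.4158325195312, -92.3655014038086), (23.208749771118164, 24.035890579223633), 43.282344818115234) zmed 0.0292 mean [ 0.5485 -0.0917  0.0282]
misc [378.07941403 221.37471087] 1297 ((480.06207275390625, -89.69375610351562), (42.67330551147461, 129.65489196777344), 23.921552658081055) zmed 0.0228 mean [ 0.4783 -0.0867  0.0246]
misc [385.20041754 269.39039666] 479 ((382.318603515625, -96.9463882446289), (50.952579498291016, 52.11915588378906), 6.006744384765625) zmed 0.019 mean [ 0.3824 -0.097   0.0189]
misc [409.70652174 277.68478261] 92 ((364.88775634765625, -146.4244384765625), (12.30620002746582, 40.6109504699707), 17.58697509765625) zmed 0.0136 mean [ 0.3653 -0.1466  0.0139]
```

View pics/c1.png

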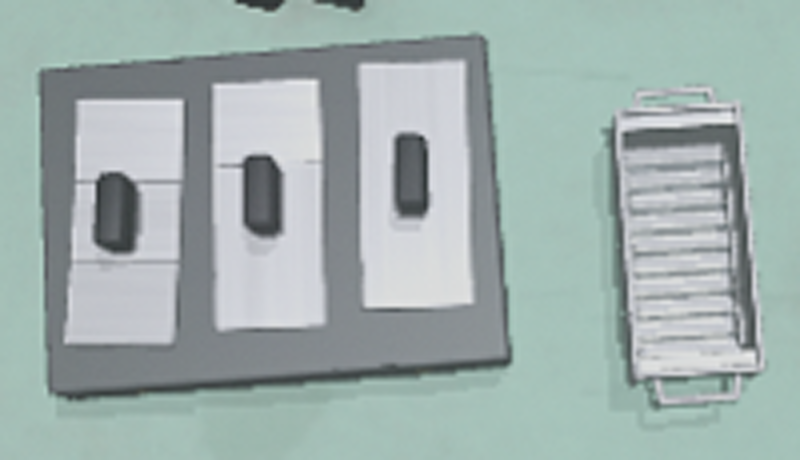

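The crop suggests faint creases on the left cover (two) and the middle one (far end), and none on the right one. That is only a hint, so pressing has to decide. Next I'll get the cover axes and check the clearance to the microscope.

```bash
cat >> h.py <<'E'
def tool(tx,ty,tz,yaw=None):
    "remaining shift in tool axes, cm, and turn, for a world target (yaw = of tool x axis)"
    from scipy.spatial.transform import Rotation as Ro
    s=telemetry.get_obs(); R=Ro.from_quat(s['ee_rot']).as_matrix()
    e=R.T@(np.array([tx,ty,tz])-s['position'])*100
    y=np.degrees(np.arctan2(R[1,0],R[0,0]))
    print('shift',e.round(2),'yaw',y.round(2),'turn',None if yaw is None else np.radians(-(yaw-y)).round(4),'pos',s['position'].round(4),'f',s['ft_force'].round(2),'t',round(s['clock'],2))
E
python3 - <<'E'
from h import *
z=np.load('top0.npz'); p,d=z['p'],z['d']; W=world('top',d); g=cv2.cvtColor(p,cv2.COLOR_BGR2GRAY).astype(float); Z=W[...,2]
m=(W[...,0]<.42)&(W[...,1]<-.2)&(W[...,1]>-.6)&(Z>.03); print('obst',W[m][:,0].min() if m.any() else None, np.nanmax(Z[m]) if m.any() else None)
# microscope near points
for lim in (.35,.40,.45,.5):
    m=(W[...,0]<lim)&(W[...,1]<-.16)&(Z>.03); print(lim,m.sum(),np.nanmax(np.where(m,Z,np.nan)) if m.any() else '')
# covers: cast rays to plane z=.048 and rectify
c=eyes.calibration('top');K=np.array([[c['fx'],0,c['cx']],[0,c['fy'],c['cy']],[0,0,1]]);R=cv2.Rodrigues(np.array(c['rvec']))[0];t=np.array(c['tvec']).ravel()
def cast(uv,zz):
    n=cv2.undistortPoints(np.float64(uv).reshape(-1,1,2),K,np.array(c['distortion'])).reshape(-1,2)
    r=np.c_[n,np.ones(len(n))]@R; o=-R.T@t; return o+r*((zz-o[2])/r[:,2])[:,None]
hsv=p.max(2)
for x0,x1 in ((156,192),(194,230),(232,268)):
    for th in (150,165):
        roi=np.zeros(g.shape,np.uint8); roi[170:250,x0:x1]=(g[170:250,x0:x1]>th)
        cs,_=cv2.findContours(roi,cv2.RETR_EXTERNAL,cv2.CHAIN_APPROX_NONE); k=max(cs,key=cv2.contourArea).reshape(-1,2)
        P=cast(k,.048)[:,:2]*1000; r=cv2.minAreaRect(P.astype(np.float32)); h=cv2.convexHull(P.astype(np.float32)); M=cv2.moments(h)
        print(th,len(k),[np.round(q,1) for q in r],'cen',round(M['m10']/M['m00'],1),round(M['m01']/M['m00'],1))
s=np.load('scene0.npz')
Ws=world('scene',s['d']);Zs=Ws[...,2]
for gx,gy in ((.5097,.173),(.4999,.2455),(.4925,.3156)):
    m=(abs(Ws[...,0]-gx)<.03)&(abs(Ws[...,1]-gy)<.02)&(Zs>.062)&(Zs<.1); q=Ws[m]; print('scene grip',m.sum(),((q.max(0)+q.min(0))/2).round(4),q[:,2].max().round(4))
tool(.25,-.35,.23,-87)
E
```

```text
obst 0.3711749712104706 0.20475944012260083
0.35 0 
0.4 998 0.19728876330891706
0.45 3303 0.21252733995585738
0.5 6116 0.31234032913879406
150 172 [array([493.3, 316.2]), array([ 54.4, 120.9]), np.float64(88.9)] cen 493.2 316.3
165 162 [array([471.8, 316.6]), array([54.3, 77.9]), np.float64(89.1)] cen 471.6 316.6
150 174 [array([501. , 244.8]), array([124.4,  55.1]), np.float64(1.2)] cen 500.5 245.1
165 172 [array([501. , 245.2]), array([123.9,  54.4]), np.float64(1.7)] cen 500.8 245.0
150 174 [array([510. , 172.6]), array([123.5,  55. ]), np.float64(1.4)] cen 510.1 172.6
165 172 [array([509.9, 172.5]), array([123.1,  54.5]), np.float64(1.5)] cen 509.8 172.1
scene grip 176 [0.5084 0.169  0.0728] 0.0834
scene grip 166 [0.4996 0.2414 0.0722] 0.0824
scene grip 159 [0.4926 0.3121 0.0727] 0.0834
shift [-21.27 -12.36   0.09] yaw -71.16 turn 0.2765 pos [ 0.2017 -0.5912  0.2306] f [-0.73  0.55  0.53] t 0.1
```

Call:
servo_tool:
  deltas:
    - [[0,0,0],0.1,0]
    - [[0,0,0],0.1,0]
    - [[0,0,0],0.1,0]
    - [[-4,-1,0],0,0]
    - [[-4,-1,0],0,0]
    - [[-4,-1,0],0,0]
    - [[-4,-1,0],0,0]
    - [[-4,-1,0],0,0]
    - [[-4,-1,0],0,0]
    - [[-3.7,-1.7,0],0,0]
    - [[-3.7,-1.7,0],0,0]
    - [[-3.7,-1.7,0],0,0]

```text
clock: 1.1
position: [0.3025, -0.2344, 0.223]
ee_rot: [-0.707, 0.707, 0.007, -0.001]
ft_force: [0.9, -1.1, 0.2]
grip_width: 0.003
```

```bash
python3 -c "
from h import *
tool(.4615,.171,.10,-88.6)"
```

```text
shift [-40.44 -16.02  12.49] yaw -90.02 turn -0.0248 pos [ 0.3025 -0.2344  0.223 ] f [ 0.93 -1.12  0.19] t 1.1
```

Call:
servo_tool:
  deltas:
    - [[-3.7,-1.5,0.3],-0.025,0]
    - [[-3.7,-1.5,0.3],0,0]
    - [[-3.7,-1.5,0.3],0,0]
    - [[-3.7,-1.5,0.3],0,0]
    - [[-3.7,-1.5,0.3],0,0]
    - [[-3.7,-1.5,0.3],0,0]
    - [[-3.7,-1.5,0.5],0,0]
    - [[-3.7,-1.5,0.5],0,0]
    - [[-3.7,-1.5,0.5],0,0]
    - [[-3.7,-1.5,1],0,0]
    - [[-3,-1,1],0,0]

```text
clock: 2.02
position: [0.4542, 0.1881, 0.1721]
ee_rot: [0.715, -0.699, -0.002, -0.001]
ft_force: [0.4, -1.5, 1.0]
grip_width: -0.002
```

```bash
python3 -c "
from h import *
tool(.4615,.171,.06,-88.6)"
```

```text
shift [ 1.77 -0.7  11.2 ] yaw -88.68 turn -0.0013 pos [0.4542 0.1881 0.1721] f [ 0.41 -1.47  1.  ] t 2.02
```

Call:
servo_tool:
  deltas:
    - [[1.0,-0.4,3],0,0]
    - [[0.5,-0.3,3],0,0]
    - [[0.2,0,2.5],0,0]
    - [[0,0,1.5],0,0]
    - [[0,0,0.5],0,0]
    - [[0,0,0],0,0]

```text
clock: 2.52
position: [0.46, 0.1827, 0.0602]
ee_rot: [0.72, -0.694, -0.006, -0.003]
ft_force: [-0.8, -0.4, 1.1]
grip_width: -0.002
```

```bash
python3 -c "
from h import *
tool(.4615,.171,.05,-88.6)"
```

```text
shift [ 1.19 -0.11  1.01] yaw -87.92 turn 0.0119 pos [0.46   0.1827 0.0602] f [-0.82 -0.4   1.12] t 2.52
```

Call:
servo_tool:
  deltas:
    - [[1.2,-0.1,0],0.012,0]
    - [[0.2,0,0.3],0,0]
    - [[0,0,0.2],0,0]
    - [[0,0,0],0,0]

```text
clock: 2.85
position: [0.4633, 0.1669, 0.0575]
ee_rot: [0.715, -0.699, -0.005, -0.004]
ft_force: [0.1, -0.3, -0.5]
grip_width: -0.001
```

```bash
python3 -c "
from h import *
tool(.4615,.171,.05,-88.6)"
```

```text
shift [-0.4   0.17  0.76] yaw -88.76 turn -0.0027 pos [0.4633 0.1669 0.0575] f [ 0.13 -0.25 -0.47] t 2.85
```

Call:
servo_tool:
  deltas:
    - [[-0.3,0.1,0.3],0,0]
    - [[0,0,0.3],0,0]
    - [[0,0,0.15],0,0]
    - [[0,0,0.1],0,0]

```text
clock: 3.18
position: [0.4636, 0.1704, 0.0502]
ee_rot: [0.714, -0.7, -0.004, -0.005]
ft_force: [1.0, 0.1, 0.5]
grip_width: -0.001
```

```bash
python3 -c "
from h import *
tool(.4615,.171,.048,-88.6)"
```

```text
shift [-0.06  0.21  0.22] yaw -88.81 turn -0.0036 pos [0.4636 0.1704 0.0502] f [1.   0.11 0.52] t 3.18
```

Call:
servo_tool:
  deltas:
    - [[0,0,0.1],0,0]
    - [[0,0,0.1],0,0]

```text
clock: 3.35
position: [0.4635, 0.1708, 0.0481]
ee_rot: [0.715, -0.699, -0.004, -0.005]
ft_force: [-3.5, -3.5, 18.0]
grip_width: 0.0
```

Call:
servo_tool:
  deltas:
    - [[0,0,0],0,0]

```text
clock: 3.43
position: [0.4635, 0.1708, 0.0482]
ee_rot: [0.715, -0.699, -0.004, -0.005]
ft_force: [-1.8, -1.0, 2.7]
grip_width: -0.001
```

Call:
servo_tool:
  deltas:
    - [[0,0,-0.02],0,0]

```text
clock: 3.52
position: [0.4635, 0.1708, 0.0484]
ee_rot: [0.715, -0.699, -0.004, -0.005]
ft_force: [0.1, -0.2, 0.0]
grip_width: 0.004
```

Call:
servo_tool:
  deltas:
    - [[0,0,0.02],0,0]

```text
clock: 3.6
position: [0.4635, 0.1709, 0.0482]
ee_rot: [0.715, -0.699, -0.004, -0.005]
ft_force: [-0.8, -0.4, 1.8]
grip_width: 0.0
```

Call:
servo_tool:
  deltas:
    - [[0,0,0.03],0,0]

```text
clock: 3.68
position: [0.4635, 0.171, 0.0481]
ee_rot: [0.715, -0.699, -0.003, -0.005]
ft_force: [-4.1, -2.2, 10.6]
grip_width: 0.002
```

Call:
servo_tool:
  deltas:
    - [[0,0,0.03],0,0]

```text
clock: 3.77
position: [0.4635, 0.171, 0.0481]
ee_rot: [0.715, -0.699, -0.003, -0.005]
ft_force: [-3.2, -1.1, 8.3]
grip_width: -0.006
```

Call:
servo_tool:
  deltas:
    - [[0,0,0.015],0,0]

```text
clock: 3.85
position: [0.4635, 0.171, 0.0482]
ee_rot: [0.715, -0.699, -0.003, -0.005]
ft_force: [-0.8, -1.1, 2.7]
grip_width: 0.002
```

Call:
servo_tool:
  deltas:
    - [[0,0,0.015],0,0]

```text
clock: 3.93
position: [0.4635, 0.171, 0.0482]
ee_rot: [0.715, -0.699, -0.003, -0.005]
ft_force: [-2.1, -0.7, 3.6]
grip_width: 0.001
```

Call:
servo_tool:
  deltas:
    - [[0,0,-0.05],0,0]

```text
clock: 4.02
position: [0.4635, 0.171, 0.0486]
ee_rot: [0.715, -0.699, -0.003, -0.005]
ft_force: [0.4, 0.4, 0.4]
grip_width: -0.0
```

Call:
servo_tool:
  deltas:
    - [[0,0,-0.05],0,0]

```text
clock: 4.1
position: [0.4635, 0.171, 0.049]
ee_rot: [0.715, -0.699, -0.003, -0.005]
ft_force: [-0.7, -0.0, -1.0]
grip_width: -0.0
```

Call:
servo_tool:
  deltas:
    - [[0,0,-0.05],0,0]

```text
clock: 4.18
position: [0.4634, 0.1711, 0.0495]
ee_rot: [0.715, -0.699, -0.003, -0.005]
ft_force: [0.2, -0.5, 0.8]
grip_width: 0.003
```

Call:
servo_tool:
  deltas:
    - [[0,0,-3],0,0]
    - [[0,0,-3],0,0]
    - [[0,-2,-0.5],0,0]
    - [[0,-3.5,0],0,0]
    - [[0,-3,0],0,0]
    - [[0,-1,0.5],0,0]
    - [[0,-0.3,2],0,0]
    - [[0,0,2],0,0]
    - [[0,0,0.5],0,0]

```text
clock: 4.93
position: [0.5677, 0.1723, 0.067]
ee_rot: [0.714, -0.7, -0.002, -0.006]
ft_force: [-0.8, -0.2, 0.4]
grip_width: -0.005
```

```bash
python3 -c "
from h import *
tool(.5575,.1732,.051,-88.6)"
```

```text
shift [-0.09  1.02  1.59] yaw -88.85 turn -0.0044 pos [0.5677 0.1723 0.067 ] f [-0.82 -0.15  0.45] t 4.93
```

Call:
servo_tool:
  deltas:
    - [[-0.1,1,0.5],0,0]
    - [[0,0,0.5],0,0]
    - [[0,0,0.3],0,0]
    - [[0,0,0.1],0,0]
    - [[0,0,0],0,0]

```text
clock: 5.35
position: [0.5573, 0.1731, 0.0518]
ee_rot: [0.714, -0.7, -0.002, -0.006]
ft_force: [-0.9, 0.5, 0.1]
grip_width: -0.001
```

Call:
servo_tool:
  deltas:
    - [[0,0,0.05],0,0]

```text
clock: 5.43
position: [0.5578, 0.1732, 0.0519]
ee_rot: [0.714, -0.7, -0.002, -0.006]
ft_force: [0.4, 0.3, 0.3]
grip_width: -0.001
```

Call:
servo_tool:
  deltas:
    - [[0,0,0.05],0,0]

```text
clock: 5.52
position: [0.5583, 0.1732, 0.0518]
ee_rot: [0.714, -0.7, -0.002, -0.006]
ft_force: [0.7, -0.2, -0.8]
grip_width: -0.002
```

Call:
servo_tool:
  deltas:
    - [[0,0,0.05],0,0]

```text
clock: 5.6
position: [0.5587, 0.1732, 0.0517]
ee_rot: [0.714, -0.7, -0.002, -0.006]
ft_force: [0.1, -0.0, 0.5]
grip_width: 0.001
```

Call:
servo_tool:
  deltas:
    - [[0,0.05,0.1],0,0]
    - [[0,0.05,0.1],0,0]

```text
clock: 5.77
position: [0.5583, 0.1733, 0.0502]
ee_rot: [0.714, -0.7, -0.001, -0.007]
ft_force: [0.2, -0.1, 0.0]
grip_width: -0.001
```

Call:
servo_tool:
  deltas:
    - [[0,0.05,0.07],0,0]

```text
clock: 5.85
position: [0.5578, 0.1733, 0.0495]
ee_rot: [0.714, -0.7, -0.001, -0.007]
ft_force: [0.5, -0.6, -0.4]
grip_width: 0.004
```

Call:
servo_tool:
  deltas:
    - [[0,0.05,0.05],0,0]

```text
clock: 5.93
position: [0.5572, 0.1732, 0.0489]
ee_rot: [0.714, -0.7, -0.001, -0.007]
ft_force: [1.0, -0.2, -0.1]
grip_width: -0.002
```

Call:
servo_tool:
  deltas:
    - [[0,0,0.05],0,0]

```text
clock: 6.02
position: [0.5571, 0.1733, 0.0483]
ee_rot: [0.714, -0.7, -0.001, -0.007]
ft_force: [0.6, -0.3, 0.2]
grip_width: -0.002
```

Call:
servo_tool:
  deltas:
    - [[0,0,0.04],0,0]

```text
clock: 6.1
position: [0.5571, 0.1733, 0.0482]
ee_rot: [0.714, -0.7, -0.001, -0.007]
ft_force: [-2.4, -2.0, 9.5]
grip_width: 0.002
```

Call:
servo_tool:
  deltas:
    - [[0,0,0.03],0,0]

```text
clock: 6.18
position: [0.5571, 0.1733, 0.0482]
ee_rot: [0.714, -0.7, -0.001, -0.007]
ft_force: [-2.6, -1.5, 4.7]
grip_width: -0.001
```

Call:
servo_tool:
  deltas:
    - [[0,0,0.025],0,0]

```text
clock: 6.27
position: [0.5571, 0.1733, 0.0482]
ee_rot: [0.714, -0.7, -0.001, -0.007]
ft_force: [-2.0, -1.6, 3.5]
grip_width: 0.002
```

Call:
servo_tool:
  deltas:
    - [[0,0,-0.05],0,0]

```text
clock: 6.35
position: [0.5571, 0.1733, 0.0487]
ee_rot: [0.714, -0.7, -0.001, -0.007]
ft_force: [0.6, 0.4, -0.5]
grip_width: 0.005
```

Call:
servo_tool:
  deltas:
    - [[0,0,-0.05],0,0]
    - [[0,0,-3],0,0]
    - [[0,0,-3],0,4]
    - [[0,1.5,-0.5],0,4]
    - [[0,2,0],0,4]
    - [[0,1,0],0,4]
    - [[0,0,0],0,4]
    - [[0,0,0],0,4]

```text
clock: 7.02
position: [0.5101, 0.1714, 0.1154]
ee_rot: [0.714, -0.7, -0.001, -0.006]
ft_force: [0.4, -0.7, 0.6]
grip_width: 0.469
```

```bash
python3 -c "
from h import *
tool(.5095,.172,.052,-88.6)"
```

```text
shift [0.01 0.11 6.34] yaw -88.88 turn -0.005 pos [0.5101 0.1714 0.1154] f [ 0.44 -0.68  0.59] t 7.02
```

Call:
servo_tool:
  deltas:
    - [[0,0.05,2],-0.005,4]
    - [[0,0.05,2],0,4]
    - [[0,0,1.4],0,4]
    - [[0,0,0.6],0,4]
    - [[0,0,0.2],0,4]
    - [[0,0,0],0,4]
  force: 40

```text
clock: 7.52
position: [0.5129, 0.1716, 0.0498]
ee_rot: [0.715, -0.699, -0.002, -0.007]
ft_force: [0.6, -0.7, 0.4]
grip_width: 0.468
```

```bash
python3 -c "
from h import *
tool(.5095,.172,.052,-88.6)"
```

```text
shift [-0.05  0.34 -0.22] yaw -88.69 turn -0.0015 pos [0.5129 0.1716 0.0498] f [ 0.57 -0.73  0.35] t 7.52
```

Call:
servo_tool:
  deltas:
    - [[0,0.3,-0.2],0,4]
    - [[0,0,0],0,1]
    - [[0,0,0],0,1]
    - [[0,0,0],0,1]
    - [[0,0,0],0,1]
    - [[0,0,0],0,1]
  force: 40

```text
clock: 8.02
position: [0.511, 0.172, 0.0544]
ee_rot: [0.715, -0.699, -0.001, -0.008]
ft_force: [-0.4, 0.6, -2.4]
grip_width: 0.182
```

Call:
servo_tool:
  deltas:
    - [[0,0,0],0,1]
    - [[0,0,-0.5],0,1]
    - [[0,0,-1.5],0,1]
    - [[0,0,-2],0,1]
    - [[0,0,-2],0,1]
    - [[0,0,-1],0,1]
    - [[0,0,0],0,1]

```text
clock: 8.6
position: [0.5088, 0.1707, 0.1271]
ee_rot: [0.715, -0.699, -0.002, -0.007]
ft_force: [-0.1, -0.3, -2.4]
grip_width: 0.182
```

```bash
python3 -c "
from h import *
tool(.4795,.0398,.122,-86.8)"
```

```text
shift [13.03  3.24  0.33] yaw -88.65 turn -0.0323 pos [0.5088 0.1707 0.1271] f [-0.15 -0.33 -2.41] t 8.6
```

Call:
servo_tool:
  deltas:
    - [[2.5,0.6,0],-0.032,1]
    - [[3.5,0.9,0],0,1]
    - [[3.5,0.9,0],0,1]
    - [[2.5,0.6,0],0,1]
    - [[1,0.2,0],0,1]
    - [[0,0,0],0,1]
    - [[0,0,0],0,1]

```text
clock: 9.18
position: [0.4804, 0.0352, 0.1214]
ee_rot: [0.728, -0.686, -0.003, -0.007]
ft_force: [0.3, 1.1, -2.4]
grip_width: 0.175
```

```bash
python3 -c "
from h import *
tool(.4795,.0398,.088,-86.8)"
```

```text
shift [-0.42  0.09  3.35] yaw -86.6 turn 0.0035 pos [0.4804 0.0352 0.1214] f [ 0.34  1.07 -2.43] t 9.18
```

Call:
servo_tool:
  deltas:
    - [[-0.35,0.1,1.5],0,1]
    - [[0,0,1.5],0,1]
    - [[0,0,0.4],0,1]
    - [[0,0,0],0,1]
    - [[0,0,0],0,1]

```text
clock: 9.6
position: [0.4799, 0.0448, 0.086]
ee_rot: [0.73, -0.684, -0.004, -0.008]
ft_force: [-0.4, 0.1, -1.7]
grip_width: 0.177
```

```bash
python3 - <<'E'
from h import *
tool(.4795,.0398,.0604,-86.8)
a,d=eyes.camera('top'); b,e=eyes.camera('scene'); np.savez('1.npz',a=a,d=d,b=b,e=e)
tool(.4795,.0398,.0604,-86.8)
A=cv2.resize(a[165:275,270:365],None,fx=4,fy=4,interpolation=cv2.INTER_CUBIC); B=cv2.resize(b[190:300,255:375],None,fx=4,fy=4,interpolation=cv2.INTER_CUBIC)
cv2.imwrite('pics/h1.png',cv2.resize(np.hstack([A,B]),None,fx=.9,fy=.9))
E
```

```text
shift [0.54 0.09 2.55] yaw -86.29 turn 0.0089 pos [0.4799 0.0448 0.086 ] f [-0.42  0.14 -1.74] t 9.6
shift [0.51 0.12 2.59] yaw -86.31 turn 0.0085 pos [0.4802 0.0445 0.0864] f [-0.59  0.34 -2.84] t 9.7
```

View pics/h1.png

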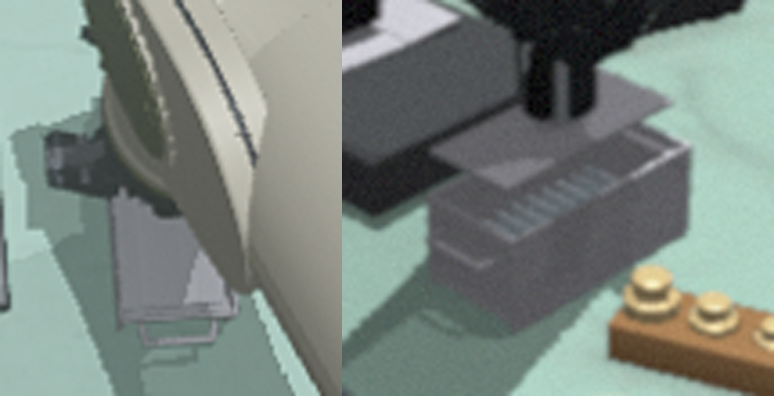

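```bash
python3 - <<'E'
from h import *
z=np.load('1.npz'); W=world('scene',z['e']); W0=world('scene',np.load('scene0.npz')['d'])
def near(W,lo,hi): return (abs(W[...,0]-.48)<.09)&(abs(W[...,1]-.042)<.05)&(W[...,2]>lo)&(W[...,2]<hi)
m=near(W,.065,.095); q=W[m]; 
h,b=np.histogram(q[:,2],bins=30); print(list(zip(b[:-1].round(3),h)))
zc=b[h.argmax()]; q=q[abs(q[:,2]-zc)<.004]
C=np.c_[q[:,:2]-[.48,.04],np.ones(len(q))]; s=np.linalg.lstsq(C,q[:,2],rcond=None)[0]; print('cover plane slopes,z',s.round(4),len(q))
print('cover',cv2.minAreaRect(q[:,:2].astype(np.float32)*1000))
m=near(W0,.05,.062); q=W0[m]; print('trough scene',len(q),cv2.minAreaRect(q[:,:2].astype(np.float32)*1000),np.percentile(q[:,2],[50,95]).round(4))
# top view: cover near edge
Wt=world('top',z['d']); m=near(Wt,.07,.1); q=Wt[m]; h,b=np.histogram(q[:,2],bins=20); print('top',list(zip(b[:-1].round(3),h)))
print('top near part', q[:,0].min().round(4))
row=[(x,q[abs(q[:,0]-x)<.004][:,1].max().round(4),q[abs(q[:,0]-x)<.004][:,1].min().round(4)) for x in (.425,.435,.445,.455)]; print(row)
E
```

```text
[(np.float64(0.075), np.int64(5)), (np.float64(0.076), np.int64(6)), (np.float64(0.076), np.int64(13)), (np.float64(0.077), np.int64(19)), (np.float64(0.078), np.int64(25)), (np.float64(0.078), np.int64(97)), (np.float64(0.079), np.int64(190)), (np.float64(0.08), np.int64(235)), (np.float64(0.08), np.int64(156)), (np.float64(0.081), np.int64(86)), (np.float64(0.082), np.int64(21)), (np.float64(0.082), np.int64(4)), (np.float64(0.083), np.int64(1)), (np.float64(0.084), np.int64(2)), (np.float64(0.084), np.int64(5)), (np.float64(0.085), np.int64(3)), (np.float64(0.086), np.int64(2)), (np.float64(0.086), np.int64(4)), (np.float64(0.087), np.int64(3)), (np.float64(0.088), np.int64(1)), (np.float64(0.088), np.int64(0)), (np.float64(0.089), np.int64(4)), (np.float64(0.09), np.int64(5)), (np.float64(0.09), np.int64(5)), (np.float64(0.091), np.int64(0)), (np.float64(0.092), np.int64(2)), (np.float64(0.092), np.int64(7)), (np.float64(0.093), np.int64(5)), (np.float64(0.094), np.int64(7)), (np.float64(0.094), np.int64(5))]
cover plane slopes,z [-0.0015  0.0218  0.0798] 853
cover ((479.42684936
[... 435 characters left out ...]
117)), (np.float64(0.083), np.int64(40)), (np.float64(0.084), np.int64(3)), (np.float64(0.085), np.int64(1)), (np.float64(0.087), np.int64(0)), (np.float64(0.088), np.int64(0)), (np.float64(0.089), np.int64(2)), (np.float64(0.09), np.int64(0)), (np.float64(0.091), np.int64(0)), (np.float64(0.092), np.int64(0)), (np.float64(0.094), np.int64(3)), (np.float64(0.095), np.int64(1)), (np.float64(0.096), np.int64(1)), (np.float64(0.097), np.int64(2)), (np.float64(0.098), np.int64(1))]
top near part 0.4167
[(0.425, np.float64(0.0684), np.float64(0.0141)), (0.435, np.float64(0.0683), np.float64(0.0178)), (0.445, np.float64(0.0699), np.float64(0.0248)), (0.455, np.float64(0.0697), np.float64(0.0302))]
```

Call:
servo_tool:
  deltas:
    - [[0.5,0,0.6],0.006,1]
    - [[0,0,0.6],0,1]
    - [[0,0,0.1],0,1]
    - [[0,0,0],0,1]

```text
clock: 10.03
position: [0.4819, 0.0392, 0.0735]
ee_rot: [0.727, -0.687, -0.002, -0.009]
ft_force: [-0.1, 1.1, -1.9]
grip_width: 0.177
```

```bash
python3 -c "
from h import *
tool(.4809,.0396,.0606,-86.7)"
```

```text
shift [-0.03  0.11  1.29] yaw -86.72 turn -0.0003 pos [0.4819 0.0392 0.0735] f [-0.15  1.09 -1.87] t 10.03
```

Call:
servo_tool:
  deltas:
    - [[-0.03,0.1,0.3],0,1]
    - [[0,0,0.15],0,1]
    - [[0,0,0],0,1]

```text
clock: 10.28
position: [0.4809, 0.0394, 0.0686]
ee_rot: [0.727, -0.687, -0.002, -0.009]
ft_force: [-0.4, 0.1, -2.9]
grip_width: 0.181
```

```bash
cat > chk.py <<'E'
from h import *
import sys
tool(.4809,.0396,.0606,-86.7)
b,e=eyes.camera('scene'); W=world('scene',e)
m=(abs(W[...,0]-.48)<.085)&(abs(W[...,1]-.042)<.045)&(W[...,2]>.056)&(W[...,2]<.075)
q=W[m]; zm=np.median(q[:,2]); print('z',zm,np.percentile(q[:,2],[5,25,75,95]).round(4),len(q))
C=np.c_[q[:,:2]-[.48,.04],np.ones(len(q))]; print('plane',np.linalg.lstsq(C,q[:,2],rcond=None)[0].round(4)); print(cv2.minAreaRect(q[:,:2].astype(np.float32)*1000))
cv2.imwrite('pics/'+sys.argv[1],cv2.resize(b[190:300,255:375],None,fx=5,fy=5,interpolation=cv2.INTER_CUBIC))
E
python3 chk.py h2.png
```

```text
shift [-0.01  0.    0.8 ] yaw -86.74 turn -0.0007 pos [0.4809 0.0394 0.0686] f [-0.44  0.1  -2.87] t 10.28
z 0.062277758665098465 [0.06   0.0616 0.063  0.0649] 918
plane [0.0025 0.0233 0.0627]
((479.67120361328125, 35.984039306640625), (126.87518310546875, 60.62137222290039), 3.4329867362976074)
```

View pics/h2.png

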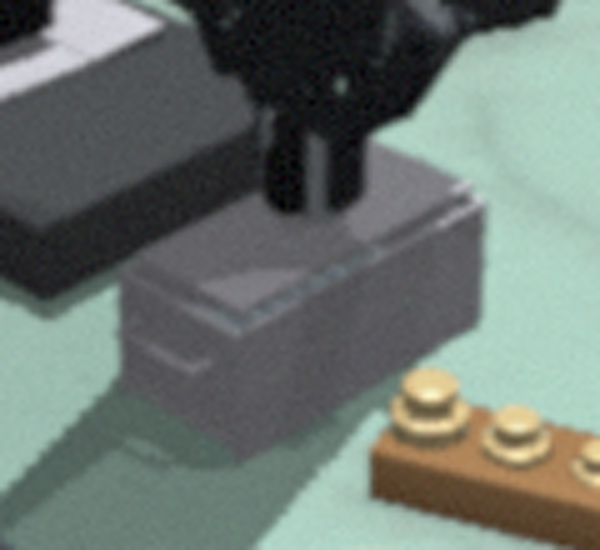

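The cover hovers just above the rim, its outline parallel to the trough with a thin gap along the front side. I'll lower it gently while watching the force.

Call:
servo_tool:
  deltas:
    - [[0,0,0.15],0,1]
    - [[0,0,0.1],0,1]
    - [[0,0,0.1],0,1]

```text
clock: 10.58
position: [0.4812, 0.0395, 0.0653]
ee_rot: [0.727, -0.687, -0.002, -0.009]
ft_force: [1.1, -0.4, -2.5]
grip_width: 0.178
```

Call:
servo_tool:
  deltas:
    - [[0,0,0.1],0,1]
    - [[0,0,0.1],0,1]

```text
clock: 10.75
position: [0.4812, 0.0396, 0.0632]
ee_rot: [0.727, -0.687, -0.002, -0.009]
ft_force: [-0.2, -0.7, -2.1]
grip_width: 0.179
```

Call:
servo_tool:
  deltas:
    - [[0,0,0.1],0,1]
    - [[0,0,0.07],0,1]

```text
clock: 10.92
position: [0.4813, 0.0396, 0.0612]
ee_rot: [0.727, -0.687, -0.002, -0.009]
ft_force: [0.3, -0.5, -1.9]
grip_width: 0.18
```

Call:
servo_tool:
  deltas:
    - [[0,0,0.06],0,1]

```text
clock: 11.0
position: [0.4812, 0.0396, 0.0605]
ee_rot: [0.727, -0.687, -0.002, -0.009]
ft_force: [-0.8, -0.5, -2.9]
grip_width: 0.179
```

Call:
servo_tool:
  deltas:
    - [[0,0,0.04],0,1]

```text
clock: 11.08
position: [0.4812, 0.0396, 0.06]
ee_rot: [0.727, -0.687, -0.002, -0.009]
ft_force: [0.0, 0.6, -2.0]
grip_width: 0.185
```

Call:
servo_tool:
  deltas:
    - [[0,0,0.05],0,1]

```text
clock: 11.17
position: [0.4812, 0.0396, 0.0595]
ee_rot: [0.727, -0.687, -0.002, -0.009]
ft_force: [0.4, 0.2, 0.4]
grip_width: 0.178
```

Call:
servo_tool:
  deltas:
    - [[0,0,0.05],0,1]

```text
clock: 11.25
position: [0.4813, 0.0397, 0.0593]
ee_rot: [0.727, -0.687, -0.002, -0.009]
ft_force: [-4.4, -0.4, 12.2]
grip_width: 0.182
```

Call:
servo_tool:
  deltas:
    - [[0,0,0.03],0,1]

```text
clock: 11.33
position: [0.4813, 0.0397, 0.0594]
ee_rot: [0.727, -0.687, -0.001, -0.008]
ft_force: [-3.4, 0.3, 5.0]
grip_width: 0.176
```

Call:
servo_tool:
  deltas:
    - [[0,0,-0.02],0,2.5]
    - [[0,0,0],0,3.5]
    - [[0,0,0],0,3.5]
    - [[0,0,0],0,3.5]
    - [[0,0,-1],0,3.5]
    - [[0,0,-2],0,3.5]
    - [[0,0,-3],0,3.5]
    - [[0,0,-4],0,3.5]
    - [[0,0,-4],0,3.5]
    - [[0,0,-1],0,3.5]

```text
clock: 12.17
position: [0.4777, 0.0393, 0.216]
ee_rot: [0.728, -0.685, -0.005, -0.008]
ft_force: [0.5, -0.1, 0.6]
grip_width: 0.411
```

Call:
servo_tool:
  deltas:
    - [[3.5,2,0],0,3.5]
    - [[3.5,2,0],0,3.5]
    - [[3.5,2,0],0,3.5]
    - [[3.5,1.5,0],0,3.5]
    - [[3.5,1.5,0],0,3.5]
    - [[3.5,1,0],0,3.5]
    - [[3,1,0],0,3.5]
    - [[0,0,0],0,3.5]
    - [[0,0,0],0,3.5]

```text
clock: 12.92
position: [0.3821, -0.2136, 0.2209]
ee_rot: [0.731, -0.682, 0.003, -0.012]
ft_force: [0.4, 0.9, 0.5]
grip_width: 0.407
```

```bash
python3 - <<'E'
from h import *
tool(0.4,-.3,.2,-88)
a,d=eyes.camera('top'); b,e=eyes.camera('scene')
for n,D,n0 in (('top',d,'top0.npz'),('scene',e,'scene0.npz')):
    W=world(n,D); W0=world(n,np.load(n0)['d'])
    lo=.046
    m=(abs(W[...,0]-.48)<.09)&(abs(W[...,1]-.04)<.045)&(W[...,2]>lo)&(W[...,2]<.061); q=W[m]
    C=np.c_[q[:,:2]-[.48,.04],np.ones(len(q))]; print(n,len(q),'plane',np.linalg.lstsq(C,q[:,2],rcond=None)[0].round(4),np.percentile(q[:,2],[5,50,95]).round(4))
    for dx in (-.054,-.03,.03,.054):
      for dy in (-.016,.016):
        k=np.hypot(W[...,0]-.4795-dx+.056*dy,W[...,1]-.0395-dy-.056*dx)<.006
        print((dx,dy),np.nanmedian(W[k][:,2]).round(4),end=' ')
    m=(abs(W[...,0]-.48)<.04)&(abs(W[...,1]-.04)<.03)&(W[...,2]>.07)&(W[...,2]<.1); print('\ngrip',cv2.minAreaRect(W[m][:,:2].astype(np.float32)*1000),np.percentile(W[m][:,2],90))
A=cv2.resize(a[160:275,145:410],None,fx=2.6,fy=2.6,interpolation=cv2.INTER_CUBIC); B=cv2.resize(b[170:300,190:420],None,fx=3,fy=2.2,interpolation=cv2.INTER_CUBIC)
B=cv2.resize(B,(A.shape[1],286)); cv2.imwrite('pics/f.png',np.vstack([A,B]))
E
```

```text
shift [ 8.77 -1.14  2.01] yaw -85.99 turn 0.0352 pos [ 0.3821 -0.2136  0.2209] f [0.42 0.94 0.5 ] t 12.92
top 1991 plane [0.0038 0.0008 0.054 ] [0.0508 0.054  0.0568]
(-0.054, -0.016) 0.0546 (-0.054, 0.016) 0.0536 (-0.03, -0.016) 0.0536 (-0.03, 0.016) 0.0538 (0.03, -0.016) 0.0537 (0.03, 0.016) 0.0533 (0.054, -0.016) 0.0537 (0.054, 0.016) 0.0543 
grip ((479.99658203125, 39.9463005065918), (34.937156677246094, 16.11662483215332), 2.126234769821167) 0.0892948439046568
scene 1363 plane [0.0061 0.0235 0.053 ] [0.0478 0.053  0.0554]
(-0.054, -0.016) 0.0273 (-0.054, 0.016) 0.034 (-0.03, -0.016) 0.0531 (-0.03, 0.016) 0.0528 (0.03, -0.016) 0.0534 (0.03, 0.016) nan (0.054, -0.016) 0.0535 (0.054, 0.016) 0.0531 
grip ((479.56658935546875, 35.68402862548828), (16.191179275512695, 36.69272994995117), 86.93450164794922) 0.08702843061810624
  return np.nanmean(a, axis, out=out, keepdims=keepdims)
```

View pics/f.png

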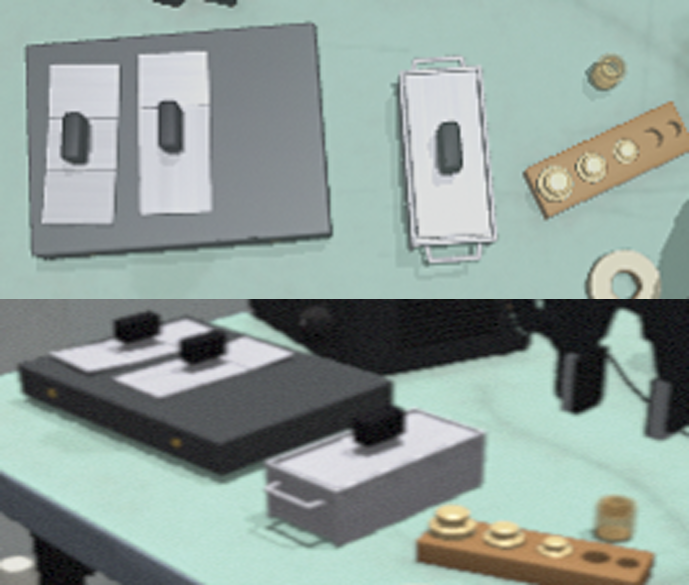

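The cover sits inside the rim, with its top at about 54 mm at all eight points checked in the top view. The other two covers, the vial and the tape are where they were.

```bash
python3 -c "
from h import *
print(order.hand_in())"
```

```text
the job is handed in; nothing more can be done
None
```

The flat cover is seated in the trough and the job is handed in at about 13 s on the robot's clock. It was the cover nearest the trough.

- **Rocking test:** I pressed this cover at its near end and then its far end, about 46–48 mm from the middle. Both ends stayed firm: the force was near zero until the fingers reached about 48.2 mm. It then rose at once, with no 2 mm give and no push back when I let up.
- **Force spikes:** The settled presses were about 3–8 N. There were brief peaks above that range: 18 N at first contact and 10.6 N on the near end, 9.5 N on the far end, and 12 N as the cover seated.
- **Not pressed:** I did not press the other two covers. With only one flat cover, the first one tested settled it. Crease lines visible on both of the others in the pictures agree that they are bent.
- **Seating check:** In the top view the cover's upper face is at 53.3–54.6 mm at eight points (54 mm expected), so it is level and fully in the rim. The scene camera agrees at five of those points, about 53 mm. The two near-end points there read 27–34 mm, well off the cover's surface, and one point had no reading. Its plane fit showed a 0.023 sideways slope, which the top view does not; I trusted the top view.
- **Surroundings:** In the last picture the other two covers are still on the plate, and the vial and tape look unmoved. The arm was clear of everything when I handed in.

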